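Test a pump return spring at its set height and record the force

TASK

Check the portioning-pump spring that stands on the spring tester: swing the press arm back over the plate as far as it goes, then push the black press knob straight down until its collar is fully home on the arm and hold it there for two seconds with about 20 N, never more than 30 N. The ram stays down by itself; then slide the record rider down the scale post until it stands level with the force pointer, let go, and leave the spring on its pin and the things beside the tester where they are.

Things in the scene. Friction and masses are not known exactly. Their poses are not given: they have to be found in the camera images.
- tester: Spring tester, grey base 220 x 150 x 18 mm, fixed. Origin on the table under the load plate's centre; x points from the scale post (robot side, x = -97 mm, 96 mm tall) to the column (x = +85 mm, 22 mm thick, 175 mm tall) about which the press arm turns; y left seen from the post; z up. Load plate: 60 mm across, top at 62 mm, sinks 6.7 mm per newton, up to 28 mm.
- pin (a point): Point at the foot of the 10 mm thick, 12 mm high centring pin in the middle of the load plate, where that is with the plate up (62 mm over the table). The point is fixed to the base.
- spring_top (a point): Centre of the top of the spring's end cap: steel coil spring with flat ends, 32 mm across, 44 mm tall when free, standing loose over the pin; about 0.4 N per mm. Its z axis points up along the spring.
- swing_arm (a joint): Angle of the press arm about the column, rad: 0 = against its stop, ram over the pin; grows to 1.3 as the arm swings to the tester's +y side, clockwise from above. The ram's axis is 85 mm from the column's. Stiff hinge, stays where left, needs about 3 N at the knob.
- ram (a joint): How far the ram is pushed down, m: 0 = up, 0.042 = its steel collar home on the arm (a hard stop). Stiff guide: about 5 N to move, stays where left, also against the spring, which adds up to 5 N. The arm is clamped at a height that differs by up to 16 mm from job to job, and so do the stop's height and the force at it.
- press_knob: Upright black round knob on top of the ram, 25 mm across and 27 mm tall, moves with the ram (the body's origin lies on the ram's axis, 197 mm below the knob's underside). While the ram is up, 48 mm of bare stem and collar (24 mm across) stand below the knob.
- knob_top (a point): Centre of the flat top of the press knob; 224 to 240 mm above the table while the ram is up, 42 mm lower when home.
- pointer_tip (a point): Tip of the thin steel force pointer (bar 4 x 4 mm) that is fixed to the load plate and reaches past the +y side of the white scale post; it is 58 mm above the table at no load and goes down with the plate. Light: do not touch. Axes as the tester's.
- rider_tab (a point): Middle of the record rider's black grip tab, 30 mm long (x) by 12 wide (y) by 12 tall, that sticks out from the scale post to the robot; at tester x = -126 mm, y = 0, with only the table below. The rider slides straight up and down the post with about 2 N and stays where left. Level with the pointer: this point as high as pointer_tip.
- rider (a joint): Position of the rider down the post, m: 0 = top (tab middle 78 mm above the table), 0.052 = bottom (26 mm above the table); grows downward.
- yellow_lid_jar: Bystander: honey sample jar with a yellow lid, 62 mm across, 81 mm tall, left of the tester. Origin under its middle.
- carton: Bystander: small white and green label carton, 54 x 78 x 28 mm, right of the tester. Origin under its middle.
- empty_beaker: Bystander: clear empty beaker, 72 mm across, 92 mm tall, right of the tester, further back. Origin under its middle.
Things that resemble listed ones, but are neither listed nor needed, are in the scene too. Of the things shaped like the part that bears spring_top, the bare steel one is meant.

How it is judged:
By the outcome, as a careful person would: the job done as asked, in the order asked, and still so for the second after the job is handed in, with the robot touching nothing.
It also fails if it takes over 67 s, if anything falls off the work surface, if the arm or the gripper's body presses on something with over 40 N, if the wrist force passes 120 N, or if a joint passes its speed limit or range.

ROBOT

A 6-joint arm with a two-finger parallel gripper is mounted at the origin on a cart in front of the work surface, level with it; the furniture and walls round the work are solid. World frame = base frame: x ahead of the robot, y to its left, z up, the work surface at z = 0. Lengths are in m, angles in rad, forces in N, time in s.
With the tool pointing down it reaches from about 0.25 to 0.775 m from the base axis. Payload 4 kg.
Tool frame: the origin (TCP) lies midway between the tips of the shut fingers; the grasp point (between the pads) lies 19 mm behind it; z points along the fingers, y is the direction in which the jaws open and shut (so a half turn about z gives the same grasp; the last joint's range is limited). The gripper opens to 94 mm and grips with 3 to 60 N. Pads are 16 mm wide; open, the fingers measure 119 mm over their backs; the gripper's body (75 mm by 177 mm) begins 78 mm behind the grasp point.
Start: joints at [1.191, 0.087, 1.371, -0, 1.684, -0.103], TCP at [0.15, 0.529, 0.206] pointing down, gripper open.
Joint ranges: [-3.1, 3.1], [-0.76, 2.03], [0.27, 2.55], [-1.08, 4.22], [0.17, 2.65], [-2.57, 2.57]. Speed limits (rad/s): [2.79, 2.79, 3.14, 3.14, 3.14, 3.14].

INTERFACE

Orientations are given as [roll, pitch, yaw] about the fixed x, y, z axes, in that order (R = Rz(yaw) Ry(pitch) Rx(roll)).
In Python, from bench import get_obs, snapshot, ticket gives the robot as it stands.
- The arm moves only by the shell command python3 -m creep 'ROWS' [OPENING]. ROWS is JSON, a list that holds one entry, the list of rows, each a list of 4 numbers: the shift along the tool's x, y, z in mm, then the turn about the tool's z in degrees. A call has 1 to 8 rows; each row shifts and turns the commanded pose from where the row before left it, along the tool's axes as they then stand; what a row does not reach is not made up. A row lasts 1/8 s, in which the tool goes at most 62.5 mm and 10.7 degrees, less where a joint would pass 70% of its speed; a pose out of reach is approached as far as the arm can. A call with a gripper value outside its range is refused whole. OPENING is the opening, from 0 (shut) to 1 (fully open), set as the call begins (- or left out, the last holds). The fingers move at their own pace and stop on an object; the grip force is fixed at half the most. Time passes only in rows, so rows that do not move let the fingers close. It gives the time, the measured TCP pose, the force and the opening at its end, in the units of the state.
- get_obs(): the state, without advancing time (a new reading comes with each control period).
- snapshot(name): name is "scene" or "top" or "wrist"; returns a dict with "color" (384x512x3 uint8, red, green, blue), "depth" (384x512 float32, m along the optical axis (not along the pixel's ray), 0 where there is no reading), "fx", "fy", "cx", "cy" (pixels), "extrinsics" (4x4, takes a point from world to camera coordinates). Camera axes: x right, y down, z forward; pixel columns grow to the right and rows downward; lengths in m; the calibration is good to about 2 mm. A picture is of the moment at which its call begins.
- ticket.close_job(): hands the job in, once; it reports no verdict.
The state is a dict: "time": time; "joint_positions": joint angles; "qvel": joint speeds; "joint_torque": joint torques, N m; "tool_pos": TCP position; "ee_rot": TCP orientation; "wrist_force": force on the tool from outside, world axes, zero at the start; "wrist_torque": the same for the moment, N m; "width": finger opening in m.
Only numpy, scipy, OpenCV 4.12 (cv2) and the standard library are available. Lean on these libraries where they do the work, as an engineer would, in place of code of your own. Each camera call takes 0.05 s, during which the arm holds its last target. There are 200 camera calls.

## Working session

There is one attempt and no reset: what is moved stays moved. The work goes in short steps, Python scripts to look and compute and a shell command to move; the robot and the scene stay as the last step left them, time stands still between calls to the robot, and variables do not carry over. Pictures are saved under pics/ and viewed, on a budget of 10 in all, crops included, one or two more only if the job needs it, and the job is handed in when it is done.

```bash
ls; mkdir -p pics; cat > h.py <<'E'
from bench import get_obs, snapshot, ticket
import numpy as np, cv2
def save(s,n): cv2.imwrite('pics/'+n,cv2.cvtColor(s['color'],cv2.COLOR_RGB2BGR))
def world(s,u,v,d=None):
    d=s['depth'][int(v),int(u)] if d is None else d
    p=np.array([(u-s['cx'])/s['fx']*d,(v-s['cy'])/s['fy']*d,d,1]); return (np.linalg.inv(s['extrinsics'])@p)[:3]
def cloud(s):
    v,u=np.mgrid[:384,:512]; d=s['depth']
    p=np.stack([(u-s['cx'])/s['fx']*d,(v-s['cy'])/s['fy']*d,d,np.ones_like(d)],-1)
    return (p@np.linalg.inv(s['extrinsics']).T)[...,:3]
def plane(s,u,v,z):
    E=np.linalg.inv(s['extrinsics']); c=E[:3,3]; r=E[:3,:3]@[(u-s['cx'])/s['fx'],(v-s['cy'])/s['fy'],1]
    return c+r*(z-c[2])/r[2]
E
python3 - <<'E'
from h import *
a=snapshot('scene');b=snapshot('top')
np.savez('a.npz',**a);np.savez('b.npz',**b)
save(a,'scene1.png');save(b,'top1.png')
for s in(a,b):
  print(np.linalg.inv(s['extrinsics']).round(3),s['fx'],(s['depth']>0).mean())
print(get_obs())
E
```

```text
pics
[[ 0.597 -0.472  0.648 -0.105]
 [-0.802 -0.326  0.501 -0.467]
 [-0.025 -0.819 -0.573  0.743]
 [ 0.     0.     0.     1.   ]] 469.0512795725374 0.9957834879557291
[[-0.012 -0.993  0.119  0.456]
 [-0.999  0.015  0.029  0.022]
 [-0.031 -0.118 -0.993  1.125]
 [ 0.     0.     0.     1.   ]] 477.8777121097653 0.9958597819010416
{'time': 0.1, 'joint_positions': array([ 1.19090825e+00,  8.79111331e-02,  1.37205349e+00, -2.22110373e-05,
        1.68363376e+00, -1.03083647e-01]), 'qvel': array([-6.91092977e-04,  7.27102717e-04, -4.57962621e-03, -7.92981767e-04,
        6.27653108e-05,  1.90523163e-04]), 'joint_torque': array([ 2.16519642e-03, -3.41250730e+01, -3.03301513e+01,  7.19288550e-02,
        3.04484298e-02, -1.09458904e-04]), 'tool_pos': array([0.15012679, 0.52860625, 0.20443   ]), 'ee_rot': array([-3.13959530e+00, -1.84434507e-04,  2.86478556e+00]), 'wrist_force': array([-0.16007702,  0.92223978,  0.86122232]), 'wrist_torque': array([-0.00082426, -0.02821915,  0.03082954]), 'width': 0.09403301887163376}
```

View pics/scene1.png

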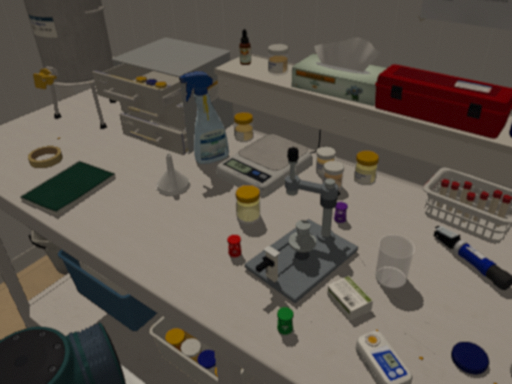

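View pics/top1.png

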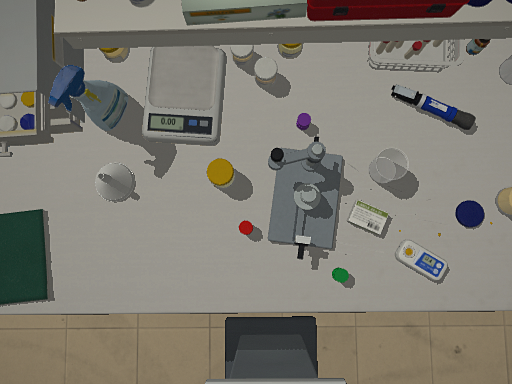

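The top view shows the column at (317,150), the knob at (277,155), the spring at (308,196), and the post and tab at (302,240) and (300,252). The jar is at (220,172) and the beaker at (389,166). The arm is swung out to the tester's left.

```bash
python3 - <<'E'
from h import *
b=dict(np.load('b.npz'));a=dict(np.load('a.npz'))
P=cloud(b)
def blob(u0,u1,v0,v1,zl,zh,n,dark=None):
    Q=P[v0:v1,u0:u1];m=(Q[...,2]>zl)&(Q[...,2]<zh)
    if dark: m&=b['color'][v0:v1,u0:u1].max(-1)<dark
    q=Q[m];print(n,len(q),q.mean(0).round(4),q.min(0).round(4),q.max(0).round(4),'mid',((q.min(0)+q.max(0))/2).round(4))
blob(262,292,140,172,.2,.26,'knob')
blob(300,330,138,165,.165,.2,'column')
blob(290,330,175,215,.09,.125,'cap')
blob(290,315,225,262,.085,.11,'post')
blob(290,312,225,265,.06,.13,'tab',60)
blob(205,240,155,190,.07,.1,'jar')
m=(P[...,2]>.012)&(P[...,2]<.024);m[:,:255]=0;m[:,350:]=0;m[:140]=0;m[255:]=0
q=P[m][:,:2].astype(np.float32);r=cv2.minAreaRect(q);print('base',r)
# fine crop
im=cv2.cvtColor(b['color'],cv2.COLOR_RGB2BGR)[135:270,240:360]
cv2.imwrite('pics/crop1.png',cv2.resize(im,None,fx=4,fy=4,interpolation=2))
for v in range(225,262,3): print(v,[tuple((P[v,u]*1000).round().astype(int).tolist()) for u in (296,300,304)],[b['color'][v,u].tolist() for u in (300,)])
E
```

```text
knob 157 [ 0.6238 -0.0064  0.2341] [ 0.6136 -0.0182  0.2066] [0.6367 0.0046 0.2412] mid [ 0.6251 -0.0068  0.2239]
column 104 [ 0.6448 -0.0888  0.1748] [ 0.6308 -0.1027  0.1651] [ 0.6597 -0.078   0.1799] mid [ 0.6453 -0.0904  0.1725]
cap 172 [ 0.5613 -0.0766  0.1069] [ 0.5466 -0.0926  0.1016] [ 0.5772 -0.0622  0.1122] mid [ 0.5619 -0.0774  0.1069]
post 113 [ 0.4658 -0.0626  0.0973] [ 0.4578 -0.0782  0.0929] [ 0.4751 -0.0462  0.1014] mid [ 0.4665 -0.0622  0.0972]
tab 104 [ 0.4442 -0.0585  0.0796] [ 0.4259 -0.0731  0.072 ] [ 0.4604 -0.0453  0.0929] mid [ 0.4432 -0.0592  0.0824]
jar 568 [0.6172 0.1151 0.0814] [0.5881 0.0863 0.0703] [0.6457 0.1443 0.0878] mid [0.6169 0.1153 0.079 ]
base ((0.5616261959075928, -0.0920862928032875), (0.18002960085868835, 0.2202642261981964), 81.66763305664062)
225 [(500, -54, 17), (499, -63, 22), (499, -73, 19)] [[100, 107, 109]]
228 [(493, -54, 17), (492, -63, 18), (492, -72, 19)] [[102, 107, 108]]
231 [(486, -54, 19), (486, -63, 18), (486, -72, 18)] [[103, 109, 110]]
234 [(479, -54, 19), (479, -63, 19), (479, -72, 21)] [[98, 105, 107]]
237 [(471, -49, 94), (471, -57, 97), (471, -65, 96)] [[171, 172, 165]]
240 [(465, -48, 98), (464, -57, 99), (464, -65, 99)] [[174, 176, 170]]
243 [(458, -49, 82), (458, -58, 79), (458, -65, 97)] [[16, 16, 17]]
246 [(451, -55, -1), (452, -58, 78), (452, -66, 79)] [[32, 34, 34]]
249 [(444, -54, 0), (445, -58, 80), (444, -73, 0)] [[29, 30, 32]]
252 [(438, -54, 1), (439, -57, 80), (437, -72, 3)] [[31, 32, 34]]
255 [(431, -54, 1), (432, -57, 81), (430, -73, -2)] [[30, 30, 33]]
258 [(456, 22, 1125), (426, -57, 82), (424, -72, 2)] [[46, 46, 46]]
261 [(417, -53, 4), (417, -63, 1), (417, -72, 3)] [[154, 149, 144]]
```

View pics/crop1.png

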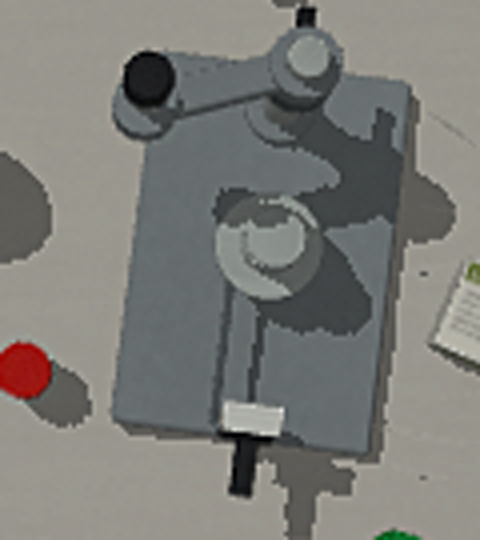

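```bash
python3 -m creep '[[[0,0,-40,0],[-20,-12,-40,0],[-38,-24,-20,0],[-38,-24,0,0],[-38,-24,0,0],[-38,-24,0,0],[-38,-24,0,0],[-38,-24,0,0]]]' 0.4; python3 -m creep '[[[-38,-24,0,0],[-38,-24,0,0],[-38,-24,0,0],[-38,-24,0,0],[-38,-24,0,0],[-38,-24,0,0],[-38,-24,0,0],[-38,-24,0,0]]]'
python3 -m creep '[[[-20,-20,0,0],[0,0,0,10],[0,0,0,10],[0,0,0,10],[0,0,0,10],[0,0,0,10],[0,0,0,10],[0,0,0,0]]]'
python3 - <<'E'
from h import *
w=snapshot('wrist');np.savez('w.npz',**w);save(w,'w1.png')
o=get_obs();print(o['tool_pos'],o['ee_rot'],o['wrist_force'],o['joint_positions'])
print(np.linalg.inv(w['extrinsics']).round(3))
P=cloud(w);m=(P[...,2]>.215)&(P[...,2]<.26)&(np.hypot(P[...,0]-.624,P[...,1]+.007)<.03)
q=P[m]; t=q[q[:,2]>np.percentile(q[:,2],70)-.004]
print(len(q),(t.min(0)+t.max(0))/2,np.median(t,0),t.max(0)-t.min(0))
E
```

```text
time: 1.1
tool_pos: [0.3469, 0.3099, 0.305]
ee_rot: [-3.141, -0.0, 2.865]
wrist_force: [0.6, 0.0, -0.9]
width: 0.0376
time: 2.1
tool_pos: [0.5869, 0.0423, 0.3048]
ee_rot: [-3.142, -0.001, 2.865]
wrist_force: [0.7, 1.1, 0.7]
width: 0.0375
time: 3.1
tool_pos: [0.5998, 0.0188, 0.3048]
ee_rot: [-3.14, -0.0, 1.82]
wrist_force: [-0.4, -0.9, -0.2]
width: 0.0374
[0.59983986 0.01876385 0.30493577] [-3.14065459e+00 -3.95054676e-04  1.82056124e+00] [ 0.76536359  0.88581314 -0.0877822 ] [-6.32326055e-02  2.06213666e-01  1.04092429e+00  9.18152114e-05
  1.89546883e+00 -3.12968460e-01]
[[ 0.969  0.239  0.061  0.582]
 [ 0.247 -0.939 -0.241  0.087]
 [-0.     0.249 -0.968  0.484]
 [ 0.     0.     0.     1.   ]]
755 [ 0.62460223 -0.0081925   0.23530057] [ 0.62436832 -0.00807169  0.23612354] [0.02053669 0.02401687 0.0056458 ]
```

View pics/w1.png

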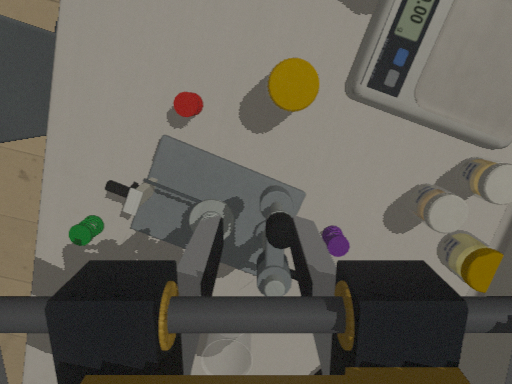

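Wrist view: the knob, at (280,230), lies between the open finger tips. Next I centre on it, lower around it, and sweep along the arc with the fingers caging it.

```bash
python3 -m creep '[[[-16,9,0,0],[-16,8.5,0,0],[0,0,20,0],[0,0,25,0],[0,0,25,0],[0,0,15,0],[0,0,12,0],[0,0,0,0]]]'
python3 -m creep '[[[0,-3,0,-2.1],[0,-6.2,0,-4.2],[0,-6.2,0,-4.2],[0,-6.2,0,-4.2],[0,-6.2,0,-4.2],[0,-6.2,0,-4.2],[0,-6.2,0,-4.2],[0,-6.2,0,-4.2]]]'
```

```text
time: 4.15
tool_pos: [0.6246, -0.0082, 0.2076]
ee_rot: [-3.14, -0.001, 1.818]
wrist_force: [0.1, 0.5, -0.6]
width: 0.0378
time: 5.15
tool_pos: [0.5861, -0.0293, 0.2103]
ee_rot: [3.137, 0.004, 2.37]
wrist_force: [3.0, 1.3, -0.8]
width: 0.0376
```

```bash
python3 -m creep '[[[0,-6.2,0,-4.2],[0,-6.2,0,-4.2],[0,-6.2,0,-4.2],[0,-6.2,0,-4.2],[0,-6.2,0,-4.2],[0,-6.2,0,-4.2],[0,-6.2,0,-4.2],[0,-6.2,0,-4.2]]]'
python3 -m creep '[[[0,-3,0,-2],[0,-2,0,0],[0,0,0,0]]]'
```

```text
time: 6.15
tool_pos: [0.5617, -0.0711, 0.2105]
ee_rot: [3.139, 0.005, 2.957]
wrist_force: [2.0, 2.6, -0.1]
width: 0.0376
time: 6.52
tool_pos: [0.5598, -0.0764, 0.2099]
ee_rot: [3.141, 0.003, 2.989]
wrist_force: [1.1, 3.1, 1.3]
width: 0.0379
```

```bash
python3 -m creep '[[[0,-2,0,0],[0,-2,0,0],[0,0,0,0]]]'; python3 -m creep '[[[0,-1.5,0,0],[0,0,0,0]]]';  python3 -m creep '[[[0,-1.5,0,0],[0,0,0,0]]]'
```

```text
time: 6.9
tool_pos: [0.5583, -0.0809, 0.2084]
ee_rot: [3.142, -0.001, 2.988]
wrist_force: [0.1, 2.1, 2.7]
width: 0.0376
time: 7.15
tool_pos: [0.558, -0.0823, 0.2082]
ee_rot: [3.142, -0.001, 2.989]
wrist_force: [-0.8, 2.0, 1.4]
width: 0.038
time: 7.4
tool_pos: [0.5578, -0.0832, 0.2082]
ee_rot: [3.14, -0.001, 2.989]
wrist_force: [-0.7, 4.4, 2.3]
width: 0.0375
```

```bash
python3 -m creep '[[[0,-1.5,0,0],[0,0,0,0]]]'; python3 -m creep '[[[0,-1.5,0,0],[0,0,0,0]]]';  python3 -m creep '[[[0,-1,0,0],[0,0,0,0]]]'
```

```text
time: 7.65
tool_pos: [0.5578, -0.0833, 0.2081]
ee_rot: [3.138, -0.001, 2.99]
wrist_force: [-0.6, 8.4, 1.0]
width: 0.0377
time: 7.9
tool_pos: [0.5578, -0.0835, 0.2081]
ee_rot: [3.135, -0.001, 2.991]
wrist_force: [-0.1, 10.8, 1.1]
width: 0.0374
time: 8.15
tool_pos: [0.5578, -0.0835, 0.2081]
ee_rot: [3.134, -0.001, 2.992]
wrist_force: [0.5, 12.0, 1.5]
width: 0.038
```

```bash
python3 -m creep '[[[0,5,0,0],[0,5,0,0],[0,0,-10,0],[0,0,-20,0],[0,0,-20,0],[0,0,-10,0],[0,0,0,0]]]'
python3 - <<'E'
from h import *
w=snapshot('wrist');np.savez('w.npz',**w);b=snapshot('top')
o=get_obs();print(o['tool_pos'],o['ee_rot'],o['wrist_force'])
for s in(w,b):
  P=cloud(s);m=(P[...,2]>.215)&(P[...,2]<.25)&(np.hypot(P[...,0]-.56,P[...,1]+.077)<.022)&(s['color'].max(-1)<70)
  q=P[m]; t=q[q[:,2]>np.percentile(q[:,2],70)-.004] if len(q) else q
  if len(q): print(len(q),(t.min(0)+t.max(0))/2,np.median(t,0),t.max(0)-t.min(0))
A=np.vstack([cv2.resize(w['color'],None,fx=1,fy=1)[:260],b['color'][100:300,:][:, :]])
save({'color':A},'w2.png')
E
```

```text
time: 9.02
tool_pos: [0.5594, -0.0784, 0.2696]
ee_rot: [-3.141, 0.002, 2.988]
wrist_force: [0.6, 0.1, -0.0]
width: 0.0379
[ 0.55881086 -0.0780451   0.26776898] [-3.14152433e+00 -1.03622358e-03  2.98838490e+00] [ 0.45245325 -0.87400731  1.0960991 ]
1179 [ 0.5614588  -0.07900107  0.23543331] [ 0.56068267 -0.07872795  0.2361471 ] [0.0238013  0.02368811 0.00594909]
1 [ 0.5502595  -0.07251469  0.21623079] [ 0.5502595  -0.07251469  0.21623079] [0. 0. 0.]
```

View pics/w2.png

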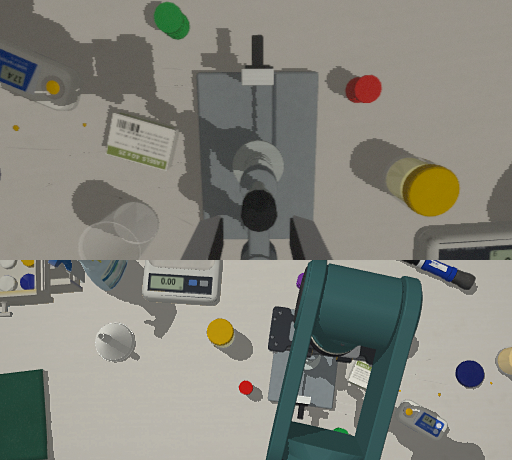

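The knob, at wrist pixel (258,210), is now in line over the spring and the arm is against its stop. Next I shut the fingers and press.

```bash
python3 -m creep '[[[-2,0,0,0],[0,0,0,0],[0,0,0,0],[0,0,10,0],[0,0,10,0],[0,0,5,0],[0,0,0,0]]]' 0
python3 -m creep '[[[0,0,4,0],[0,0,4,0],[0,0,4,0],[0,0,4,0],[0,0,0,0]]]'
```

```text
time: 10.0
tool_pos: [0.5606, -0.0781, 0.2425]
ee_rot: [3.141, -0.002, 2.989]
wrist_force: [0.6, 0.1, -0.8]
width: 0.0005
time: 10.62
tool_pos: [0.5612, -0.0782, 0.228]
ee_rot: [3.142, 0.001, 2.989]
wrist_force: [-0.2, 0.3, 3.9]
width: 0.0006
```

```bash
python3 -m creep '[[[0,0,3,0],[0,0,3,0],[0,0,3,0],[0,0,3,0],[0,0,0,0]]]'
python3 -m creep '[[[0,0,3,0],[0,0,3,0],[0,0,3,0],[0,0,0,0]]]'; python3 -m creep '[[[0,0,3,0],[0,0,3,0],[0,0,0,0]]]'
```

```text
time: 11.25
tool_pos: [0.5612, -0.0782, 0.215]
ee_rot: [3.142, 0.0, 2.989]
wrist_force: [0.4, 0.4, 2.3]
width: 0.0002
time: 11.75
tool_pos: [0.5612, -0.0782, 0.2065]
ee_rot: [3.142, 0.001, 2.989]
wrist_force: [0.8, -0.1, 4.1]
width: 0.0004
time: 12.12
tool_pos: [0.5612, -0.0782, 0.2007]
ee_rot: [3.142, 0.001, 2.989]
wrist_force: [0.5, -0.1, 5.5]
width: 0.0002
```

```bash
python3 -m creep '[[[0,0,2,0],[0,0,2,0],[0,0,0,0]]]';python3 -m creep '[[[0,0,1,0],[0,0,0,0]]]';python3 -m creep '[[[0,0,1,0],[0,0,0,0]]]'
```

```text
time: 12.5
tool_pos: [0.5612, -0.0782, 0.197]
ee_rot: [-3.142, 0.001, 2.989]
wrist_force: [-0.7, 0.0, 5.9]
width: 0.0003
time: 12.75
tool_pos: [0.5612, -0.0782, 0.1962]
ee_rot: [-3.142, 0.001, 2.989]
wrist_force: [-0.5, 0.1, 7.2]
width: 0.0006
time: 13.0
tool_pos: [0.5612, -0.0782, 0.1953]
ee_rot: [-3.142, 0.001, 2.989]
wrist_force: [-0.4, 0.5, 5.6]
width: 0.0006
```

```bash
python3 -m creep '[[[0,0,1,0],[0,0,0,0]]]';python3 -m creep '[[[0,0,1,0],[0,0,0,0]]]';python3 -m creep '[[[0,0,1,0],[0,0,0,0]]]'
```

```text
time: 13.25
tool_pos: [0.5612, -0.0782, 0.1946]
ee_rot: [-3.142, 0.001, 2.989]
wrist_force: [-1.2, -0.1, 7.9]
width: 0.0006
time: 13.5
tool_pos: [0.5613, -0.0782, 0.1946]
ee_rot: [-3.141, 0.002, 2.989]
wrist_force: [-1.9, 0.3, 10.5]
width: 0.0005
time: 13.75
tool_pos: [0.5613, -0.0782, 0.1945]
ee_rot: [-3.141, 0.003, 2.989]
wrist_force: [-2.5, 0.8, 13.6]
width: -0.0
```

```bash
python3 -m creep '[[[0,0,1,0],[0,0,1,0],[0,0,0.2,0],[0,0,0,0],[0,0,0,0]]]'; python3 -m creep '[[[0,0,0,0]]]'
```

```text
time: 14.38
tool_pos: [0.5614, -0.0782, 0.1945]
ee_rot: [-3.141, 0.005, 2.989]
wrist_force: [-6.0, 1.3, 19.2]
width: 0.0004
time: 14.5
tool_pos: [0.5614, -0.0782, 0.1945]
ee_rot: [-3.141, 0.005, 2.989]
wrist_force: [-5.2, 0.5, 19.4]
width: 0.0005
```

```bash
python3 -m creep '[[[0,0,0,0],[0,0,0,0],[0,0,0,0],[0,0,0,0],[0,0,0,0],[0,0,0,0],[0,0,0,0],[0,0,0,0]]]'; python3 -m creep '[[[0,0,0,0],[0,0,0,0],[0,0,0,0],[0,0,0,0],[0,0,0,0],[0,0,0,0],[0,0,0,0],[0,0,0,0]]]'; python3 -m creep '[[[0,0,0,0],[0,0,0,0],[0,0,0,0]]]'
```

```text
time: 15.5
tool_pos: [0.5614, -0.0782, 0.1945]
ee_rot: [-3.141, 0.005, 2.989]
wrist_force: [-5.5, 1.4, 19.0]
width: 0.0007
time: 16.5
tool_pos: [0.5614, -0.0782, 0.1945]
ee_rot: [-3.141, 0.005, 2.989]
wrist_force: [-5.1, 0.4, 19.0]
width: 0.0002
time: 16.88
tool_pos: [0.5613, -0.0782, 0.1945]
ee_rot: [-3.141, 0.005, 2.989]
wrist_force: [-5.0, 1.2, 19.7]
width: 0.0006
```

```bash
python3 -m creep '[[[0,0,-10,0],[0,0,-20,0],[0,0,-20,0],[20,0,0,0],[30,0,0,0],[30,0,0,0],[15,0,0,0],[0,0,0,0]]]' 0.3
python3 - <<'E'
from h import *
w=snapshot('wrist');np.savez('w.npz',**w);a=snapshot('scene');np.savez('a.npz',**a)
o=get_obs();print(o['tool_pos'],o['ee_rot'],o['wrist_force'],np.linalg.inv(w['extrinsics']).round(3))
def px(s,p):
  q=s['extrinsics']@np.r_[p,1];return np.array([s['fx']*q[0]/q[2]+s['cx'],s['fy']*q[1]/q[2]+s['cy']])
for s,n in((w,'w'),(a,'a')):
  c=px(s,[.466,-.06,.06]).astype(int);print(n,c)
  r=(55 if n=='w' else 40); x,y=np.maximum(c-r,0);print('org',x,y)
  k=s['color'][y:y+2*r,x:x+2*r]; k=cv2.resize(k,(500,500),interpolation=2)
  cv2.imwrite('pics/c_%s.png'%n,k[...,::-1])
cv2.imwrite('pics/both.png',np.hstack([cv2.resize(cv2.imread('pics/c_%s.png'%n),(400,400)) for n in 'wa']))
P=cloud(w);m=(P[...,2]>.18)&(P[...,2]<.215)&(np.hypot(P[...,0]-.56,P[...,1]+.077)<.03);q=P[m]
if len(q):print('knob',len(q),np.median(q,0))
E
```

```text
time: 17.88
tool_pos: [0.4667, -0.0636, 0.2389]
ee_rot: [3.141, -0.0, 2.989]
wrist_force: [0.2, -0.4, -0.1]
width: 0.0284
[ 0.46760494 -0.06379188  0.23885296] [ 3.14141880e+00 -1.50935380e-04  2.98862135e+00] [-0.55192744  0.19952574 -0.18845713] [[ 0.152  0.957  0.247  0.395]
 [ 0.988 -0.147 -0.038 -0.054]
 [-0.     0.25  -0.968  0.418]
 [ 0.     0.     0.     1.   ]]
w [261 167]
org 206 112
a [270 263]
org 230 223
knob 110 [ 0.56907235 -0.07981802  0.19438208]
```

View pics/both.png

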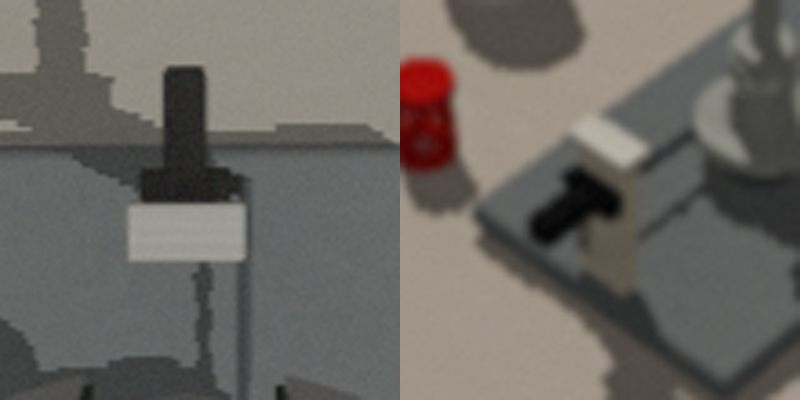

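The left half of the picture (wrist view) shows the pointer bar beside the post at about u=273, ending near v=161. The tab is above the post at u=257. Next I read the depth along the bar.

```bash
python3 - <<'E'
from h import *
w=dict(np.load('w.npz'));P=cloud(w)
for v in range(156,222,4): print(v,[tuple((P[v,u]*1000).round().astype(int).tolist()) for u in range(270,277)])
print('tab',[(P[v,257]*1000).round(1).tolist() for v in range(132,158,5)], 'post',(P[175,257]*1000).round(1))
m=np.zeros((384,512),bool);m[164:215,271:276]=1
m&=(P[...,2]>.024)&(P[...,2]<.06)
q=P[m];print(len(q),np.percentile(q[:,2],[10,25,50,75,90]))
for lo in range(164,215,10):
  k=m.copy();k[:lo]=0;k[lo+10:]=0;print(lo,k.sum(),np.median(P[k],0).round(4),np.percentile(P[k][:,2],[25,75]).round(4))
for a in range(1):
  t=(P[...,2]>.070)&(P[...,2]<.1)&(w['color'].max(-1)<70);t[:,:250]=0;t[:,266:]=0;t[:128]=0;t[160:]=0;print('tabz',t.sum(),np.median(P[t],0))
t=(P[...,2]>.085)&(P[...,2]<.11);t[:,:240]=0;t[:,280:]=0;t[:160]=0;t[190:]=0;print('postz',t.sum(),np.median(P[t],0))
t=P[np.ix_(range(170,220),range(295,320))][...,2];print('base',np.median(t))
E
```

```text
156 [(462, -48, 18), (462, -47, 18), (462, -46, 18), (463, -44, 16), (463, -43, 17), (463, -42, 19), (463, -41, 18)]
160 [(457, -49, 72), (457, -48, 74), (457, -47, 74), (468, -45, 18), (468, -44, 18), (468, -43, 17), (468, -42, 18)]
164 [(461, -50, 74), (461, -49, 73), (461, -48, 73), (468, -46, 42), (468, -45, 43), (472, -43, 19), (473, -42, 18)]
168 [(460, -51, 97), (461, -50, 96), (461, -49, 96), (461, -48, 95), (472, -46, 42), (478, -44, 18), (478, -43, 17)]
172 [(465, -52, 96), (465, -51, 95), (465, -50, 96), (465, -49, 95), (477, -47, 42), (482, -45, 19), (483, -44, 17)]
176 [(468, -52, 96), (469, -51, 94), (469, -50, 96), (469, -49, 95), (482, -47, 41), (487, -45, 18), (487, -44, 18)]
180 [(473, -53, 96), (473, -52, 96), (473, -51, 95), (473, -50, 96), (486, -48, 42), (492, -46, 18), (492, -45, 18)]
184 [(496, -53, 18), (496, -52, 18), (490, -51, 42), (491, -50, 42), (491, -48, 42), (497, -47, 18), (497, -46, 19)]
188 [(501, -54, 18), (501, -52, 19), (496, -51, 40), (495, -50, 43), (395, -54, 418), (502, -48, 18), (502, -46, 18)]
192 [(506, -54, 18), (507, -53, 17), (500, -52
[... 826 characters left out ...]
(534, -56, 41), (534, -55, 42), (544, -53, 17), (544, -52, 18)]
tab [[426.0, -58.4, 79.1], [431.0, -59.1, 78.3], [436.0, -59.9, 78.0], [440.8, -60.6, 79.6], [446.0, -61.4, 77.8], [451.0, -62.2, 78.4]] post [465.7 -64.5  95.7]
117 [0.04137285 0.04166918 0.04208951 0.04265321 0.04307131]
164 15 [ 0.471  -0.0463  0.0421] [0.0418 0.0427]
174 11 [ 0.4849 -0.0477  0.0423] [0.0416 0.0426]
184 29 [ 0.4962 -0.0504  0.0421] [0.0417 0.0427]
194 29 [ 0.5081 -0.0521  0.0418] [0.0415 0.0423]
204 30 [ 0.5198 -0.0537  0.0423] [0.0418 0.0427]
214 3 [ 0.5268 -0.0547  0.0423] [0.0417 0.0423]
tabz 333 [ 0.43952516 -0.06110972  0.07827186]
postz 549 [ 0.4657926  -0.06435823  0.09577709]
base 0.017777003100703015
```

```bash
python3 - <<'E'
from h import *
w=dict(np.load('w.npz'));b=dict(np.load('b.npz'))
c=np.array([.561,-.0785])
for n,s in(('b',b),('w',w)):
  P=cloud(s);r=np.hypot(P[...,0]-c[0],P[...,1]-c[1])
  m=(r>.019)&(r<.028)&(P[...,2]>.03)&(P[...,2]<.07);z=P[m][:,2];print(n,'plate',m.sum(),np.percentile(z,[10,30,50,70,90]).round(4))
  k=(P[...,0]>.475)&(P[...,0]<.525)&(P[...,2]>.03)&(P[...,2]<.07)&(np.abs(P[...,1]+.055)<.03);z=P[k][:,2];print('bar',k.sum(),np.percentile(z,[10,30,50,70,90]).round(4))
  k=(r>.04)&(r<.06)&(P[...,2]>.01)&(P[...,2]<.025);print('base',np.median(P[k][:,2]))
E
```

```text
b plate 252 [0.0609 0.0622 0.0632 0.0643 0.0655]
bar 43 [0.0584 0.0595 0.0608 0.0619 0.0638]
base 0.019021669944605746
w plate 649 [0.0432 0.0437 0.0441 0.0445 0.0452]
bar 99 [0.0413 0.0417 0.0421 0.0425 0.0431]
base 0.01800284328384738
```

The pointer's bar top is at 42.1 mm and the plate top at 44.1 mm, so the pointer's middle is at 40.1 mm. The tab's middle is at 72.3 mm, so the rider must go down 32 mm.

```bash
python3 -m creep '[[[17,0,0,0],[18,-1,0,0],[0,0,30,0],[0,0,40,0],[0,0,40,0],[0,0,30,0],[0,0,10,0],[0,0,0,0]]]' 0.3
python3 -m creep '[[[0,0,12,0],[0,0,12,0],[0,0,12,0],[0,0,0,0]]]'
```

```text
time: 18.98
tool_pos: [0.4326, -0.0594, 0.089]
ee_rot: [3.141, -0.001, 2.989]
wrist_force: [0.6, -0.6, -0.9]
width: 0.028
time: 19.48
tool_pos: [0.4313, -0.059, 0.0519]
ee_rot: [3.141, -0.003, 2.989]
wrist_force: [0.7, 0.3, -0.0]
width: 0.0281
```

```bash
python3 -m creep '[[[0,0,0,0],[0,0,0,0],[0,0,0,0],[0,0,0,0]]]' 0.05
python3 -m creep '[[[0,0,4,0],[0,0,4,0],[0,0,4,0],[0,0,4,0],[0,0,4,0],[0,0,4,0],[0,0,0,0],[0,0,0,0]]]'
```

```text
time: 19.98
tool_pos: [0.4329, -0.0582, 0.0537]
ee_rot: [3.139, 0.001, 2.989]
wrist_force: [1.3, 5.1, 1.3]
width: 0.0118
time: 20.98
tool_pos: [0.4329, -0.0581, 0.0293]
ee_rot: [3.139, 0.001, 2.989]
wrist_force: [1.7, 5.5, -1.4]
width: 0.0119
```

```bash
python3 -m creep '[[[0,1.5,0,0],[0,0,4,0],[0,0,3.7,0],[0,0,0,0],[0,0,0,0]]]'
```

```text
time: 21.6
tool_pos: [0.4329, -0.0581, 0.0213]
ee_rot: [-3.141, 0.001, 2.989]
wrist_force: [3.4, 0.1, -2.7]
width: 0.0121
```

Release, rise, back off to a viewing pose and check.

```bash
python3 -m creep '[[[0,0,0,0],[0,0,0,0],[0,0,0,0],[0,0,-10,0],[0,0,-30,0],[0,0,-50,0],[0,0,-50,0],[0,0,-50,0]]]' 0.3
python3 -m creep '[[[0,0,-28,0],[-18,0,0,0],[-17,0,0,0],[0,0,0,0],[0,0,0,0]]]'
python3 - <<'E'
from h import *
w=snapshot('wrist');P=cloud(w);b=snapshot('scene')
o=get_obs();print(o['tool_pos'],o['wrist_force'])
L=lambda x0,x1,y0,y1,z0,z1:(P[...,0]>x0)&(P[...,0]<x1)&(P[...,1]>y0)&(P[...,1]<y1)&(P[...,2]>z0)&(P[...,2]<z1)
dk=w['color'].max(-1)<70
for n,m in(('tab top',L(.424,.450,-.066,-.052,.03,.1)&dk),('bar',L(.475,.525,-.07,-.04,.03,.06)),('post',L(.455,.475,-.08,-.05,.085,.11)),('base',L(.48,.52,-.12,-.09,0,.03))):
  q=P[m];print(n,len(q),np.median(q,0).round(4),np.percentile(q[:,2],[25,75]).round(4))
A=np.hstack([cv2.resize(w['color'],(400,300)),cv2.resize(b['color'][160:340,150:390],(400,300))])
save({'color':A},'fin.png')
E
```

```text
time: 22.6
tool_pos: [0.4324, -0.0578, 0.214]
ee_rot: [-3.141, 0.001, 2.989]
wrist_force: [0.2, -0.2, 0.2]
width: 0.0281
time: 23.22
tool_pos: [0.4667, -0.0631, 0.2398]
ee_rot: [3.142, -0.0, 2.989]
wrist_force: [0.4, 0.3, 0.0]
width: 0.0282
[ 0.46664315 -0.063073    0.23979708] [-0.12715014 -0.90027355 -0.20636391]
tab top 213 [ 0.4368 -0.0606  0.0459] [0.0454 0.0464]
bar 141 [ 0.503  -0.0514  0.0419] [0.0414 0.0424]
post 508 [ 0.4656 -0.0651  0.0958] [0.0952 0.0963]
base 757 [ 0.4997 -0.1049  0.018 ] [0.0174 0.0185]
```

View pics/fin.png

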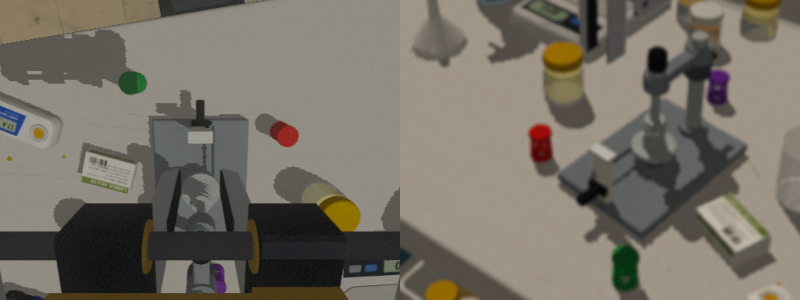

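The right half of the picture shows the knob down on the arm, the spring under the ram, and the rider low on the post. The jar, carton and beaker are standing where they were. The tab's middle is at 39.9 mm and the pointer's at 39.9 mm.

```bash
python3 -c "
from bench import ticket;print(ticket.close_job())"
```

```text
the job is handed in; nothing more can be done
None
```

The spring check is done and the job was handed in at about 23 s of the allowed 67 s.

- **Press arm:** I swung it back until it hit its stop. The side force rose to 12 N with no further movement.
- **Ram:** I pushed the knob down until it stopped moving, with its top at 194.5 mm, 42 mm below where it started. I held it there for about 2.5 s at 19 to 20 N of downward force, well under the 30 N limit. The wrist also read about 5 N sideways during the hold. The knob stayed down after I let go.
- **Rider:** I gripped the tab, slid it down about 32 mm and released it. The last depth reading put the tab's middle and the pointer's middle both at 39.9 mm, with an uncertainty of about 1 mm.
- **Surroundings:** In the last picture the spring was under the ram and the jar, carton and beaker stood where they were. I judged this by eye and did not re-measure their positions. The robot was clear of everything.

No check failed. The only disagreement was 1 to 2 mm in the sideways positions of the knob and tab between the cameras and the arm's contact readings, which did not affect the heights.

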